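# Load the measuring pallet and put the plug gauge back

### The arm

A 6-joint arm with a two-finger parallel gripper is mounted at the origin on the work surface. World frame = base frame: x ahead of the robot, y to its left, z up, the work surface at z = 0. Lengths are in mm, angles in rad, forces in N, time in s.
With the tool pointing down it reaches from about 325 to 775 mm from the base axis. Payload 5.5 kg.
Tool frame: the origin (TCP) lies on the centre line of the jaws, within the pads' length; the fingertips stand 25 mm ahead of it and the grasp point (between the pads) lies 6 mm ahead of it; z points along the fingers, y is the line along which they close (so a half turn about z gives the same grasp; the last joint's range is limited). The gripper opens to 88 mm and grips with 3 to 60 N. Pads are 20 mm wide; open, the fingers measure 115 mm over their backs; the gripper's body (75 mm by 178 mm) begins 61 mm behind the grasp point.
Start: joints at [-1.386, 0.091, 1.231, -0, 1.82, -0.057], TCP at [143.669, -582.56, 247.631] pointing down, gripper open.
Joint ranges: [-2.87, 2.87], [-0.86, 2.18], [0.17, 2.46], [-1.51, 4.65], [0.06, 2.69], [-2.65, 2.65]. Speed limits (rad/s): [2.57, 2.57, 3.01, 3.14, 3.14, 3.14].

### API

Orientations are given as a 3x3 rotation matrix whose columns are the frame's x, y, z axes.
In Python, from bench import bot gives the robot as it stands.
- The arm moves only by the tool drive_tool, never from a script. Its argument "deltas" is text: rows parted by semicolons, each of 7 numbers parted by spaces: the shift along the tool's x, y, z in cm, then the turn, a rotation vector about the tool's x, y, z in rad, then the closure, from 0 (fully open) to 1 (shut). A call has 1 to 12 rows; each row shifts and turns the commanded pose from where the row before left it, along the tool's axes as they then stand; what a row does not reach is not made up. A row lasts 1/8 s, in which the tool goes at most 62.5 mm and 10.7 degrees, less where a joint would pass 70% of its speed; a pose out of reach is approached as far as the arm can. A call with a gripper value outside its range is refused whole. The fingers move at their own pace and stop on an object; "force" is the grip in N (left out, the last holds). Time passes only in rows, so rows that do not move let the fingers close. It gives the time, the measured TCP pose, the force, the opening and the grip force at its end, in the units of the state.
- bot.get_state(): the state, without advancing time (a new reading comes with each control period).
- bot.grab_frame(name): name is "scene" or "top"; returns the picture (400x640x3 uint8, blue, green, red); there is no depth.
- bot.get_calibration(name): a dict with "camera_matrix" (3x3 intrinsics, pixels), "R" (3x3) and "t" (3): a world point X has camera coordinates R X + t. Camera axes: x right, y down, z forward; pixel columns grow to the right and rows downward; lengths in mm; the calibration is good to about 2 mm. A picture is of the moment at which its call begins. get_calibration takes no time and is no camera call.
- bot.sign_off(): hands the job in; it is judged then, once.
Trained networks look in the newest picture that a camera, given by its name, has taken for a name from the list of things; names that differ only in an ending like _2 or _b are one class to them, and where a whole thing is asked for, a point or a joint stands for the part that bears it (a point fixed in the world has none). Each returns a list of dicts, best first, with "confidence" (0 to 1); they miss things now and then, are a little off and sometimes report something else, mostly with a low value. They report only what shows in the picture. A call takes as long as a camera call. They do not tell look-alikes from the thing itself.
- bot.find_in(target, camera): "point" ([x, y, z] in mm, in world coordinates, good to about 4 mm: the middle of the surface that is visible of it).
- bot.spot_point(target, camera): "point" ([x, y, z] in mm, in world coordinates, good to about 4 mm: a listed point, or the origin of a listed thing).
The state is a dict: "t": time; "qpos": joint angles; "joint_vel": joint speeds; "joint_efforts": joint torques, N m; "position": TCP position; "tool_rot": TCP orientation; "force": force on the tool from outside, world axes, zero at the start; "wrist_torque": the same for the moment, N m; "width": opening from 0.0 (shut) to 1.0 (fully open); "grasp_force": force on a finger pad.
Only numpy, scipy, OpenCV 4.12 (cv2) and the standard library are available. Lean on these libraries where they do the work, as an engineer would, in place of code of your own. Each camera call takes 0.05 s, during which the arm holds its last target. There are 200 camera calls.

### The job

Get these samples ready for the video measuring machine: draw the green-handled plug gauge straight up out of the steel bush while the bush stays standing where it is on the mat, and put the gauge back in its green stand, right down and upright. Set the steel bush, the brass hexagon adapter and the blue square bearing housing each on the pallet plate that has its white outline, the same way up as now, centred and turned to line up with the outline. Put everything down gently without dropping it, let go of it, and leave the copper-coloured stepped shaft that is already loaded on the pallet where it is.

Things in the scene. Friction and masses are not known exactly. Their poses are not given: they have to be found in the camera images.
- plug_grip (a point): Plug gauge, 68 mm long, upright, loose, 0.1 kg: steel member 19 mm in diameter and 28 mm long below, green round handle 26 mm in diameter and 40 mm tall above. At the start the member is in the bush's bore (0.5 mm clearance all round), the handle's underside on the bush's top. The point is on the axis in the handle, 22 mm above its underside, 50 mm above the gauge's foot. z up.
- bush_center (a point): Steel bush: plain thick ring 56 mm outside diameter, 20 mm bore, 30 mm tall, about 0.45 kg, loose, standing on the black rubber mat (top 2 mm above the table), the plug gauge in its bore. The point is its middle, 15 mm above its underside; z up. It goes on the plate with the round white outline, turned any way.
- adapter_center (a point): Brass adapter, loose, on the mat, about 0.35 kg: hexagon 46 mm across flats and 28 mm tall, with a round threaded neck 32 mm in diameter and 14 mm tall on top (42 mm in all). The point is on its axis 21 mm above its underside, z up. Two flats face +y and -y, the others every 60 degrees. It goes on the plate with the hexagonal outline.
- housing_center (a point): Blue square bearing housing, 50 x 50 mm, 30 mm tall, about 0.18 kg, loose, on the mat, a bearing in its top face. The point is its middle, 15 mm above its underside; x and y are square to its side faces, z up. It goes on the plate with the square outline.
- stand_mouth (a point): The gauge's stand: fixed green plastic block 64 x 64 x 24 mm on the mat among the parts, with a round flat-bottomed well 36 mm in diameter and 16 mm deep in the middle of its top. The point is the centre of the well's mouth, level with the block's top face, z up. The seated gauge stands upright on the well's bottom, its grip point 34 mm above this point.
- nest_round_top (a point): Fixed black plate 96 x 96 x 8 mm on the aluminium pallet with a flush white round outline 58 mm in diameter: the place of the steel bush. Its origin is the middle of the plate's top face, z up. The four plates lie side by side on the pallet, centres 114 mm apart, tops flat and 23 mm above the table.
- nest_hex_top (a point): Fixed black plate 96 x 96 x 8 mm on the pallet with a flush white hexagonal outline 48 mm across flats, centred, two flats facing +y and -y: the place of the brass adapter. Its origin is the middle of the plate's top face, z up. 
- nest_square_top (a point): Fixed black plate 96 x 96 x 8 mm on the pallet with a flush white square outline 52 x 52 mm, centred, its sides along x and y: the place of the blue housing. Its origin is the middle of the plate's top face, z up. 
- shaft_center (a point): Copper-coloured stepped shaft, loose, 0.25 kg, 56 mm tall, 40 mm in diameter at its foot and 18 mm at the top, already standing on the fourth plate of the pallet. The point is on its axis, 28 mm above its underside. Not to be touched.
Not all that is in view belongs to the job. Of the things that look like the part that bears housing_center, take the one that is farthest to the robot's left at the start. Of the things that look like the part that bears stand_mouth, the larger one is meant.

How it is judged:
By the outcome, as a careful person would: the job done as asked, in the order asked, and still so for the second after the job is handed in, with the robot touching nothing.
It also fails if it takes over 99 s, if anything falls off the work surface, if the arm or the gripper's body presses on something with over 40 N, if the wrist force passes 120 N, or if a joint passes its speed limit or range.

## Working session

There is one attempt and no reset: what is moved stays moved. The work goes in short steps, Python scripts to look and compute and a tool call to move; the robot and the scene stay as the last step left them, time stands still between calls to the robot, and variables do not carry over. Pictures are saved under pics/ and viewed, at most 14 in all, crops included, and the job is handed in when it is done.

Besides the shell and the picture viewer there is one more tool, called after ">>>" as name(argument=value, ...) on one line, values as JSON. drive_tool: Moves the arm, as the interface text tells. Its arguments: {"type":"object","properties":{"deltas":{"type":"string"},"force":{"type":"number"}},"required":["deltas"]}

```bash
mkdir -p pics; ls
python3 - <<'E'
from bench import bot
import cv2,numpy as np
s=bot.get_state(); print(s['t'],s['position'],np.round(s['tool_rot'],3).tolist(),s['width'])
for c in('scene','top'):
    cv2.imwrite(f'pics/{c}0.png',bot.grab_frame(c))
    k=bot.get_calibration(c); print(c,np.round(k['camera_matrix'],1).tolist(),np.round(k['R'],3).tolist(),np.round(k['t'],1).tolist())
    for n in 'plug_grip bush_center adapter_center housing_center stand_mouth nest_round_top nest_hex_top nest_square_top shaft_center'.split():
        print(n,[(np.round(d['point'],1).tolist(),round(d['confidence'],2)) for d in bot.spot_point(n,c)])
E
```

```text
pics
0.0 [ 143.63217961 -582.31674122  246.53607733] [[0.971, 0.239, -0.0], [0.239, -0.971, 0.002], [0.0, -0.002, -1.0]] 1.0050900725472847
scene [[437.8, 0.0, 319.7], [0.0, 437.8, 197.4], [0.0, 0.0, 1.0]] [[-0.382, 0.924, -0.021], [0.574, 0.22, -0.789], [-0.724, -0.313, -0.614]] [181.5, -224.9, 1282.0]
plug_grip [([567.2, 155.2, 51.6], 0.7)]
bush_center [([566.9, 153.4, 17.0], 0.61)]
adapter_center [([479.2, 316.7, 22.5], 0.62), ([459.2, -255.5, 27.2], 0.37)]
housing_center [([709.2, 139.7, 17.3], 0.83), ([428.7, 41.9, 14.6], 0.62), ([613.6, 273.0, 11.0], 0.6)]
stand_mouth [([299.2, 249.2, 15.4], 0.71), ([447.2, 185.5, 28.1], 0.68)]
nest_round_top [([429.4, -141.5, 19.2], 0.69)]
nest_hex_top [([567.8, -222.4, 23.9], 0.7)]
nest_square_top [([459.2, -258.7, 25.0], 0.71)]
shaft_center [([545.7, -118.9, 54.0], 0.9)]
top [[460.8, 0.0, 326.6], [0.0, 460.8, 196.3], [0.0, 0.0, 1.0]] [[0.018, -1.0, 0.022], [-0.992, -0.021, -0.126], [0.127, -0.019, -0.992]] [-4.8, 509.9, 945.1]
plug_grip [([569.3, -225.7, 25.9], 0.65), ([567.5, 151.7, 57.1], 0.49)]
bush_center [([569.7, 151.7, 13.9], 0.74)]
adapter_center [([477.4, 314.3, 24.6], 0.73)]
housing_center [([713.3, 135.4, 16.0], 0.94), ([429.1, 43.2, 14.9], 0.83), ([608.7, 274.0, 14.5], 0.6)]
stand_mouth [([296.6, 251.7, 21.4], 0.93), ([447.3, 183.3, 27.8], 0.65)]
nest_round_top [([427.5, -148.9, 22.3], 0.9)]
nest_hex_top [([572.4, -223.4, 25.3], 0.83), ([541.0, -113.5, 49.3], 0.2)]
nest_square_top [([465.1, -252.3, 25.4], 0.6)]
shaft_center [([542.6, -115.1, 51.0], 0.85)]
```

View pics/top0.png

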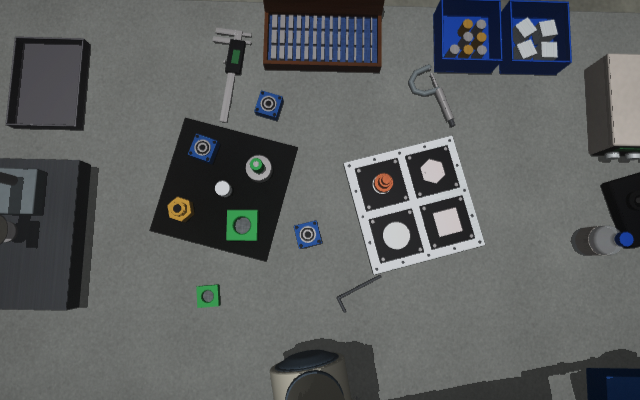

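View pics/scene0.png

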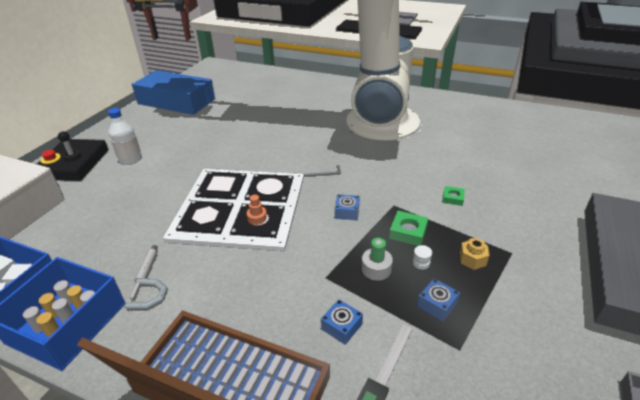

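The top view shows the mat with the blue housing at (203,147), the bush with gauge at (258,165), the adapter at (179,209), a white distractor at (223,188) and the large stand at (242,225). The pallet has its round outline at (396,236), hexagon at (432,172), square at (449,222) and the shaft at (383,183). The housing farthest left is the one on the mat, near (611,273). Next I'll fit silhouettes in both cameras.

```bash
cat > fit.py <<'E'
import cv2,numpy as np
from scipy.optimize import minimize
from bench import bot
U=8
def poly(n,r,z0,z1,ph=0):
    a=ph+np.arange(n)*2*np.pi/n
    return np.array([[r*np.cos(t),r*np.sin(t),z] for t in a for z in(z0,z1)])
def sq(s,z0,z1): return poly(4,s/2**.5,z0,z1,np.pi/4)
M=lambda b:{'housing':sq(50,b,b+30),'adapter':np.vstack([poly(6,23/np.cos(np.pi/6),b,b+28),poly(40,16,b+28,b+42)]),
 'bush':poly(60,28,b,b+30),'bushplug':np.vstack([poly(60,28,b,b+30),poly(40,13,b+30,b+70)])}
MOD={**M(2),'stand':sq(64,2,26),'round':poly(60,29,23,23),'hex':poly(6,24/np.cos(np.pi/6),23,23),'square':sq(52,23,23)}
SYM={'housing':90,'adapter':60,'stand':90,'hex':60,'square':90}
def proj(k,P):
    c=P@np.array(k['R']).T+k['t']; q=c@np.array(k['camera_matrix']).T
    return q[:,:2]/q[:,2:]
def fit(img,cam,pts,x,y,th0=0.3,thr=70,dbg=None):
    """fit (x,y,yaw deg) of convex model to the bright blob there; return also IoU"""
    k=bot.get_calibration(cam); c=proj(k,pts+[x,y,0]); lo=np.floor(c.min(0)).astype(int)-12; hi=np.ceil(c.max(0)).astype(int)+12
    crop=img[lo[1]:hi[1],lo[0]:hi[0]].max(2)
    big=cv2.resize(crop,None,fx=U,fy=U,interpolation=cv2.INTER_CUBIC)
    def sil(p):
        R=np.array([[np.cos(p[2]),-np.sin(p[2]),0],[np.sin(p[2]),np.cos(p[2]),0],[0,0,1]])
        q=(proj(k,pts@R.T+[p[0]*10,p[1]*10,0])-lo+.5)*U-.5
        m=np.zeros(big.shape,np.uint8); cv2.fillConvexPoly(m,cv2.convexHull(np.round(q*16).astype(np.int32)),1,shift=4); return m
    n,lab=cv2.connectedComponents((big>thr).astype(np.uint8))
    s0=sil([x/10,y/10,th0]); ids=np.bincount(lab[(s0>0)&(lab>0)],minlength=2); j=ids[1:].argmax()+1
    pp=np.argwhere(lab==j)[:,::-1].astype(np.int32)
    m=np.zeros(big.shape,np.uint8); cv2.fillConvexPoly(m,cv2.convexHull(pp),1)
    f=lambda p:1-(m&(s:=sil(p))).sum()/(m|s).sum()
    best=min((minimize(f,[x/10,y/10,t],method='Nelder-Mead',options=dict(initial_simplex=np.array([[x/10,y/10,t],[x/10+.5,y/10,t],[x/10,y/10+.5,t],[x/10,y/10,t+.2]]),xatol=.005,fatol=1e-5)) for t in(th0,th0+.4,th0+.8)),key=lambda r:r.fun)
    if dbg: cv2.imwrite(dbg,np.hstack([big,m*255,sil(best.x)*255]))
    return best.x[0]*10,best.x[1]*10,np.degrees(best.x[2]),1-best.fun
E
python3 - <<'E'
from fit import *
S=dict(bushplug=(568,152),adapter=(478,315),housing=(611,273),stand=(447,184),round=(428,-147),hex=(571,-223),square=(463,-255))
for c in('top','scene'):
    img=cv2.imread(f'pics/{c}0.png')
    for n,(x,y) in S.items():
        r=fit(img,c,MOD[n],x,y,thr=130 if n in('round','hex','square') else 70)
        print(c,n,np.round(r[:2],1),round(r[2]%SYM.get(n,360),1),round(r[3],3))
E
```

```text
top bushplug [570.1 153.1] 75.0 0.875
top adapter [478.7 318.7] 5.2 0.865
top housing [611.9 275.7] 69.2 0.827
top stand [447.1 184.7] 1.1 0.968
top round [ 431.1 -144.1] 44.0 0.991
top hex [ 572.  -222.9] 15.9 0.99
top square [ 462.1 -254. ] 15.6 0.987
scene bushplug [569.3 153.9] 11.6 0.383
scene adapter [477.5 317.2] 25.1 0.396
scene housing [611.7 277.2] 63.0 0.659
scene stand [481.  195.4] 49.5 0.305
scene round [ 433.5 -141.6] 42.9 0.903
scene hex [ 572.3 -220.8] 13.9 0.892
scene square [ 463.8 -251.7] 17.4 0.88
```

Run:
```python
import cv2,numpy as np
t=cv2.imread('pics/top0.png')[105:275,145:305]; s=cv2.imread('pics/scene0.png')[200:350,320:515]
a=cv2.resize(t,(480,510)); b=cv2.resize(s,(390,300)); b=cv2.resize(s,(320,246))
o=np.zeros((510,800,3),np.uint8); o[:,:480]=a; o[:246,480:]=b
cv2.imwrite('pics/c1.png',o)
for (u,v),i in [((203,140),'t'),((203,158),'t'),((180,222),'t')]:
    print(cv2.imread('pics/top0.png')[v-8:v+9,u].max(1).tolist())
S=cv2.imread('pics/scene0.png')
print(S[:,440][270:330].tolist())
```

```text
[24, 25, 26, 63, 145, 132, 133, 138, 136, 39, 71, 152, 111, 32, 33, 33, 33]
[103, 141, 43, 66, 141, 114, 138, 138, 140, 130, 47, 36, 24, 24, 22, 23, 24]
[129, 118, 153, 184, 184, 184, 169, 50, 24, 23, 25, 25, 24, 25, 25, 25, 25]
[[61, 62, 60], [61, 62, 60], [61, 62, 60], [61, 62, 61], [62, 63, 62], [63, 63, 62], [63, 63, 62], [63, 63, 62], [63, 64, 62], [65, 64, 63], [79, 70, 65], [117, 85, 68], [157, 105, 73], [172, 114, 77], [174, 121, 88], [174, 139, 121], [159, 148, 144], [115, 112, 112], [119, 119, 119], [146, 146, 147], [118, 118, 118], [80, 79, 78], [68, 67, 65], [67, 66, 64], [71, 70, 69], [97, 96, 96], [139, 138, 139], [151, 151, 152], [115, 114, 114], [111, 109, 109], [151, 148, 148], [167, 153, 149], [167, 126, 106], [171, 115, 81], [173, 114, 78], [173, 114, 77], [169, 111, 76], [155, 104, 73], [127, 89, 67], [108, 80, 63], [104, 78, 63], [104, 78, 62], [103, 77, 63], [102, 76, 62], [103, 76, 62], [102, 76, 61], [102, 76, 61], [102, 75, 60], [101, 74, 59], [96, 73, 60], [82, 69, 62], [68, 65, 62], [64, 63, 62], [63, 62, 62], [62, 62, 61], [62, 62, 61], [61, 61, 60], [60, 60, 59], [60, 59, 59], [59, 58, 58]]
```

View pics/c1.png

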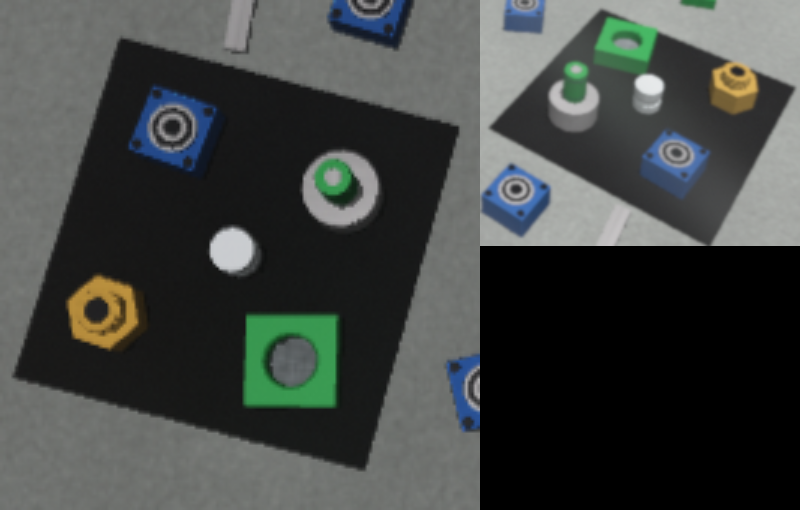

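Run:
```python
from fit import *
S=dict(bushplug=(570,153),adapter=(478,317),housing=(611,275),stand=(447,184),round=(431,-144),hex=(571,-223),square=(463,-254))
for c in('top','scene'):
    img=cv2.imread(f'pics/{c}0.png')
    for n,(x,y) in S.items():
      for t in ((130,) if c=='top' else (140,180)) if n in('round','hex','square') else ((35,45,100) if c=='top' else (75,85)):
        m=MOD[n]
        if c=='top' and t==100 and n=='housing': m=sq(50,32,32)
        r=fit(img,c,m,x,y,thr=t,dbg=f'pics/d_{c}_{n}_{t}.png')
        print(c,n,t,np.round(r[:2],1),round(r[2]%SYM.get(n,360),1),round(r[3],3))
```

```text
top bushplug 35 [570.4 153.4] 44.9 0.974
top bushplug 45 [570.5 153.4] 72.3 0.922
top bushplug 100 [569.6 152.5] 72.7 0.834
top adapter 35 [477.7 317.2] 12.7 0.921
top adapter 45 [478.2 318.6] 22.8 0.909
top adapter 100 [478.2 317.2] 12.5 0.842
top housing 35 [611.8 274.5] 71.9 0.974
top housing 45 [612.5 276. ] 70.2 0.875
top housing 100 [610.  273.3] 70.9 0.924
top stand 35 [446.8 185. ] 1.1 0.953
top stand 45 [447.1 185.1] 1.1 0.965
top stand 100 [446.9 184.5] 1.0 0.941
top round 130 [ 431.1 -144.1] 50.1 0.991
top hex 130 [ 572.  -222.9] 15.9 0.99
top square 130 [ 461.9 -254. ] 15.7 0.987
scene bushplug 75 [568.9 153.5] 50.7 0.406
scene bushplug 85 [567.8 153.2] 39.3 0.97
scene adapter 75 [477.1 316.9] 25.2 0.387
scene adapter 85 [476.2 317.7] 25.1 0.391
scene housing 75 [610.4 274.4] 69.5 0.947
scene housing 85 [610.2 274.1] 71.0 0.978
scene stand 75 [479.5 195.5] 50.8 0.306
scene stand 85 [470.2 198.4] 58.3 0.356
scene round 140 [ 432.6 -141.6] 28.4 0.921
scene round 180 [ 431.8 -142.2] 38.3 0.988
scene hex 140 [ 572.4 -221. ] 15.8 0.911
scene hex 180 [ 571.6 -221.6] 15.5 0.982
scene square 140 [ 463.4 -251.6] 15.5 0.9
scene square 180 [ 462.7 -251.8] 15.8 0.977
```

```bash
cat > go.py <<'E'
import numpy as np,sys
from bench import bot
def go(x,y,z,yaw=None):
    """print tool-frame shift (cm) and z-turn (rad) from the measured pose to TCP x,y,z with tool-x yaw in deg (mod 180, choosing q6 in range)"""
    s=bot.get_state(); R=np.array(s['tool_rot']); p=np.array(s['position'])
    cur=np.arctan2(R[1,0],R[0,0]); d=R.T@(np.array([x,y,z])-p)/10
    out=''
    if yaw is not None:
        q1=np.arctan2(y,x)
        c=[(abs(w),w) for w in [np.radians(yaw)+k*np.pi-cur for k in range(-3,4)] if abs(q1+np.pi/2-cur-w)<2.4]
        w=min(c)[1]; out=f' turn {-w:.3f} q6 {q1+np.pi/2-cur-w:.2f}'
    print('t',round(s['t'],2),'pos',p.round(1),'yaw',round(np.degrees(cur),2),'zax',R[:,2].round(4),'w',round(s['width']*88,1),'F',np.round(s['force'],1),'gf',round(s['grasp_force'],1))
    print('->',(x,y,z),'shift cm',d.round(2),out)
if __name__=='__main__': go(*map(float,sys.argv[1:]))
E
python3 - <<'E'
from fit import *
S=dict(adapter=(478,317,(10,35)),stand=(447,184,(50,75)))
for c in('top','scene'):
    h=cv2.cvtColor(cv2.imread(f'pics/{c}0.png'),cv2.COLOR_BGR2HSV)
    for n,(x,y,(a,b)) in S.items():
        m=((h[...,0]>a)&(h[...,0]<b)&(h[...,1]>60)&(h[...,2]>35))*np.uint8(255)
        for th in (.1,.25):
            r=fit(np.dstack([m]*3),c,MOD[n],x,y,th0=th,thr=127,dbg=f'pics/e_{c}_{n}.png')
            print(c,n,np.round(r[:2],1),round(r[2]%SYM.get(n,360),1),round(r[3],3))
a,b=[cv2.resize(cv2.imread(f'pics/e_{c}_adapter.png'),(798,266)) for c in('top','scene')]
cv2.imwrite('pics/e.png',np.vstack([a,b]))
E
python3 go.py 569 153.3 140 0
```

```text
top adapter [478.3 316.9] 10.3 0.919
top adapter [478. 317.] 11.1 0.918
top stand [446.8 185. ] 2.3 0.961
top stand [447.3 185.1] 2.3 0.961
scene adapter [479.7 316.9] 17.9 0.906
scene adapter [479.7 316.8] 19.4 0.906
scene stand [447.2 184.7] 86.6 0.912
scene stand [446.4 184.6] 86.5 0.912
t 1.0 pos [ 143.7 -582.6  247.7] yaw 13.85 zax [ 0.e+00 -1.e-04 -1.e+00] w 88.2 F [0.6 0.  0.2] gf 0.0
-> (569.0, 153.3, 140.0) shift cm [ 58.92 -61.26  10.76]  turn 0.242 q6 1.83
```

View pics/e.png

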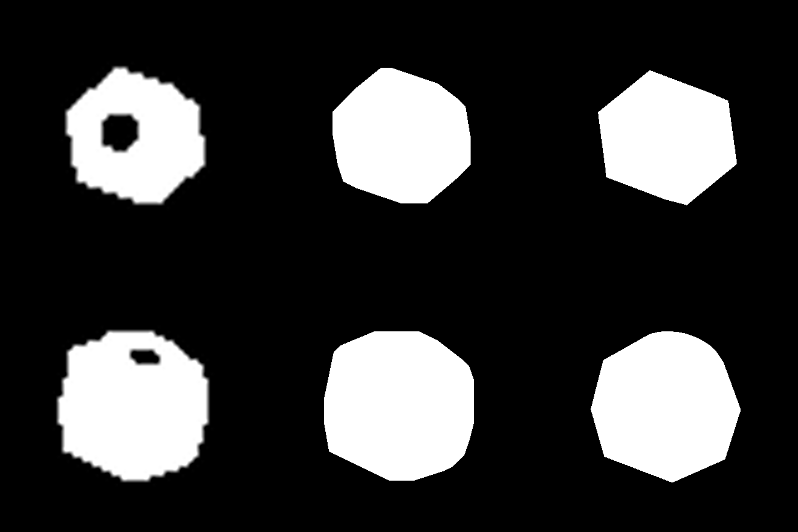

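>>> drive_tool(deltas="4 -4.2 0.4 0 0 0 0; 4 -4.2 0.4 0 0 0 0; 4 -4.2 0.4 0 0 0 0; 4 -4.2 0.4 0 0 0 0; 4 -4.2 0.4 0 0 0 0; 4 -4.2 0.4 0 0 0 0; 4 -4.2 0.4 0 0 0 0; 4 -4.2 0.4 0 0 0 0; 4 -4.2 0.4 0 0 0 0; 4 -4.2 0.4 0 0 0 0; 4 -4.2 0.4 0 0 0 0; 4 -4.2 0.4 0 0 0 0")

```text
t: 2.5
position: [489.7, 23.6, 199.9]
tool_rot: [[0.971, 0.24, 0.001], [0.24, -0.971, -0.0], [0.001, 0.0, -1.0]]
force: [1.2, -1.5, 0.9]
width: 1.0
grasp_force: 0.0
```

>>> drive_tool(deltas="4 -4 0.4 0 0 0 0; 4 -4 0.4 0 0 0 0; 2.9 -2.9 0.4 0 0 0 0; 0 0 0 0 0 0.121 0;0 0 0 0 0 0.121 0;0 0 0 0 0 0 0;0 0 0 0 0 0 0")

```text
t: 3.38
position: [568.7, 153.6, 187.7]
tool_rot: [[1.0, 0.002, 0.0], [0.002, -1.0, 0.0], [0.0, -0.0, -1.0]]
force: [-0.3, -0.2, 0.8]
width: 1.003
grasp_force: 0.0
```

Run:
```python
from go import *;import cv2
go(569,153.3,63,0)
a=bot.grab_frame('top');b=bot.grab_frame('scene')
cv2.imwrite('pics/t1.png',a);cv2.imwrite('pics/s1.png',b)
cv2.imwrite('pics/v1.png',np.hstack([cv2.resize(a[80:280,130:330],(400,400)),cv2.resize(b[130:330,300:500],(400,400))]))
```

```text
t 3.38 pos [568.7 153.6 187.7] yaw 0.11 zax [ 1.e-04  1.e-04 -1.e+00] w 88.2 F [-0.3 -0.2  0.8] gf 0.0
-> (569, 153.3, 63) shift cm [ 0.02  0.03 12.47]  turn 0.002 q6 1.83
```

View pics/v1.png

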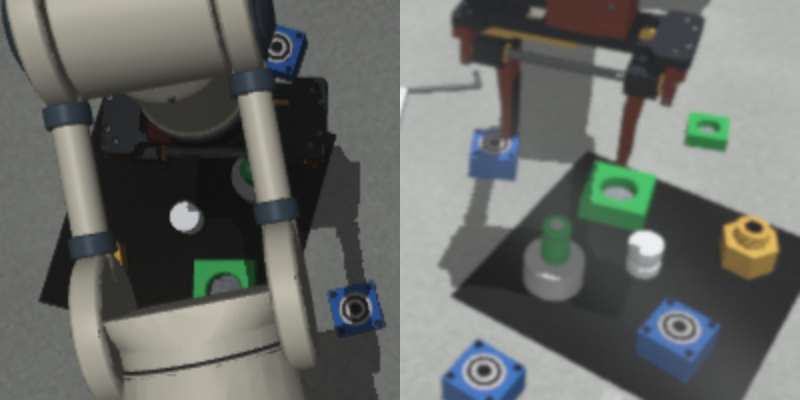

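The tool is above the gauge, with the mat objects undisturbed: the handle is at about (557,238) in the right panel and the white dummy is beside it. I'll descend and close gently.

>>> drive_tool(deltas="0 0 4 0 0 0 0.3;0 0 4 0 0 0 0.4;0 0 3 0 0 0 0.5;0 0 1.4 0 0 0 0.55;0 0 0 0 0 0 0.6;0 0 0 0 0 0 0.6;0 0 0 0 0 0 0.6;0 0 0 0 0 0 0.6", force=4)

```text
t: 4.47
position: [569.2, 153.8, 64.7]
tool_rot: [[1.0, -0.0, 0.002], [-0.0, -1.0, 0.0], [0.002, -0.0, -1.0]]
force: [-0.1, 0.4, -0.6]
width: 0.402
grasp_force: 0.0
```

Run:
```python
from go import *;import cv2
go(569,153.3,64,0)
b=bot.grab_frame('scene')
cv2.imwrite('pics/v2.png',cv2.resize(b[200:310,320:440],(600,550),interpolation=cv2.INTER_CUBIC))
```

```text
t 4.47 pos [569.2 153.8  64.7] yaw -0.01 zax [ 1.6e-03  4.0e-04 -1.0e+00] w 35.4 F [-0.1  0.4 -0.6] gf 0.0
-> (569, 153.3, 64) shift cm [-0.02  0.05  0.07]  turn -0.000 q6 1.83
```

View pics/v2.png

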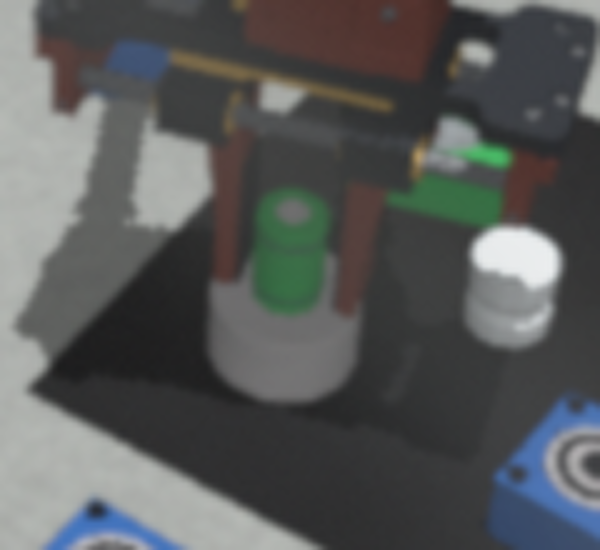

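The handle (about (290,250)) stands between the fingers, nearly centred, so I'll close.

>>> drive_tool(deltas="0 0 0 0 0 0 0.65;0 0 0 0 0 0 0.7;0 0 0 0 0 0 0.75;0 0 0 0 0 0 0.8;0 0 0 0 0 0 0.8;0 0 0 0 0 0 0.8", force=5)

```text
t: 5.28
position: [568.9, 153.2, 63.8]
tool_rot: [[1.0, -0.001, 0.0], [-0.001, -1.0, -0.001], [0.0, 0.001, -1.0]]
force: [-0.7, -5.1, 2.2]
width: 0.295
grasp_force: 5.0
```

>>> drive_tool(deltas="0 0 0 0 0 0 0.8;0 0 0 0 0 0 0.8;0 0 -0.3 0 0 0 0.8;0 0 -0.5 0 0 0 0.8;0 0 -0.8 0 0 0 0.8;0 0 -1 0 0 0 0.8;0 0 -1 0 0 0 0.8;0 0 -1.2 0 0 0 0.8;0 0 0 0 0 0 0.8", force=14)

```text
t: 6.4
position: [569.6, 154.0, 113.7]
tool_rot: [[1.0, -0.0, 0.003], [-0.0, -1.0, 0.001], [0.003, -0.001, -1.0]]
force: [-0.1, 0.2, -0.9]
width: 0.296
grasp_force: 14.0
```

Run:
```python
from go import *;import cv2
go(447,184.8,145,0)
b=bot.grab_frame('scene'); cv2.imwrite('pics/s3.png',b)
print([(d['point'],d['confidence']) for d in bot.spot_point('bush_center','scene')])
cv2.imwrite('pics/v3.png',cv2.resize(b[170:310,310:450],(600,600),interpolation=cv2.INTER_CUBIC))
```

```text
t 6.4 pos [569.6 154.  113.7] yaw -0.0 zax [ 3.1e-03  9.0e-04 -1.0e+00] w 26.1 F [-0.1  0.2 -0.9] gf 14.0
-> (447, 184.8, 145) shift cm [-12.25  -3.08  -3.17]  turn -0.000 q6 1.96
[([567.3, 153.9, 16.4], 0.56)]
```

View pics/v3.png

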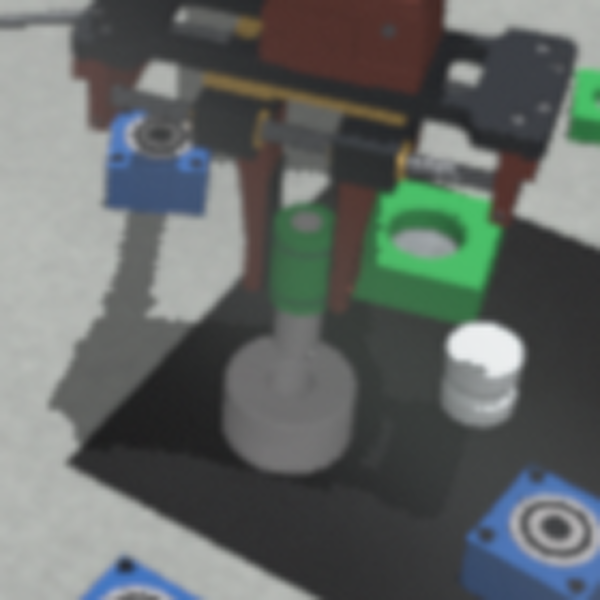

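The gauge is clear: the member hangs above the bush (290,370), and the bush is still in place. Moving it to the stand.

>>> drive_tool(deltas="-4 -1 -0.6 0 0 0 0.8;-4.2 -1 0 0 0 0 0.8;-4.1 -1.1 0 0 0 0 0.8;0 0 0 0 0 0 0.8;0 0 0 0 0 0 0.8")

```text
t: 7.12
position: [446.2, 184.6, 117.6]
tool_rot: [[1.0, 0.0, 0.001], [0.0, -1.0, -0.0], [0.001, 0.0, -1.0]]
force: [-0.0, 0.2, -0.4]
width: 0.292
grasp_force: 14.0
```

```bash
python3 go.py 447 184.8 72 0
```

```text
t 7.12 pos [446.2 184.6 117.6] yaw 0.0 zax [ 6.e-04 -1.e-04 -1.e+00] w 25.7 F [-0.   0.2 -0.4] gf 14.0
-> (447.0, 184.8, 72.0) shift cm [ 0.08 -0.02  4.56]  turn 0.000 q6 1.96
```

>>> drive_tool(deltas="0.1 0 1.5 0 0 0 0.8;0 0 1.5 0 0 0 0.8;0 0 1 0 0 0 0.8;0 0 0.4 0 0 0 0.8;0 0 0.1 0 0 0 0.8;0 0 0.05 0 0 0 0.8;0 0 0.05 0 0 0 0.8;0 0 0 0 0 0 0.8")

```text
t: 8.12
position: [446.9, 184.7, 71.9]
tool_rot: [[1.0, -0.0, 0.001], [-0.0, -1.0, 0.0], [0.001, -0.0, -1.0]]
force: [-1.0, -0.3, -0.7]
width: 0.29
grasp_force: 14.0
```

>>> drive_tool(deltas="0 0 0.05 0 0 0 0.8;0 0 0.05 0 0 0 0.8;0 0 0.05 0 0 0 0.8;0 0 0 0 0 0 0.8")

```text
t: 8.62
position: [446.7, 184.7, 70.1]
tool_rot: [[1.0, -0.0, -0.0], [-0.0, -1.0, -0.0], [-0.0, 0.0, -1.0]]
force: [0.3, -0.0, -1.5]
width: 0.29
grasp_force: 14.0
```

>>> drive_tool(deltas="0 0 0.05 0 0 0 0.8;0 0 0.05 0 0 0 0.8;0 0 0 0 0 0 0.8")

```text
t: 9.0
position: [446.9, 184.7, 69.8]
tool_rot: [[1.0, -0.0, 0.001], [-0.0, -1.0, 0.0], [0.001, -0.0, -1.0]]
force: [-1.0, -0.6, 2.9]
width: 0.289
grasp_force: 14.0
```

Contact shows (+2.9 N). Releasing gradually and rising.

>>> drive_tool(deltas="0 0 0 0 0 0 0.69;0 0 0 0 0 0 0.66;0 0 0 0 0 0 0.6;0 0 0 0 0 0 0.5;0 0 0 0 0 0 0.4;0 0 -1 0 0 0 0.4;0 0 -4 0 0 0 0.3;0 0 -5 0 0 0 0.1;3 1 -3 0 0 0 0;5 1 0 0 0 0 0;4 1 0 0 0 0 0;0 0 0 0 0 0 0")

```text
t: 10.5
position: [568.2, 153.6, 198.2]
tool_rot: [[1.0, -0.002, -0.002], [-0.002, -1.0, -0.001], [-0.002, 0.001, -1.0]]
force: [-1.0, 0.5, 0.2]
width: 1.0
grasp_force: 0.0
```

Run:
```python
from go import *;import cv2
from fit import *
b=bot.grab_frame('scene'); cv2.imwrite('pics/s4.png',b)
for t in (80,85,95): print(np.round(fit(b,'scene',MOD['bush'],568,153.5,thr=t),2))
go(569,153.5,30,0)
cv2.imwrite('pics/v4.png',cv2.resize(b[170:310,320:500],(720,560),interpolation=cv2.INTER_CUBIC))
```

```text
[569.28 154.61  17.18   0.97]
[568.92 153.95  48.53   0.94]
[568.16 153.93  66.72   0.9 ]
t 10.55 pos [567.1 154.3 198.7] yaw -0.08 zax [-1.6e-03 -2.0e-04 -1.0e+00] w 88.0 F [-0.   0.5 -0.4] gf 0.0
-> (569, 153.5, 30) shift cm [ 0.22  0.07 16.87]  turn -0.001 q6 1.83
```

View pics/v4.png

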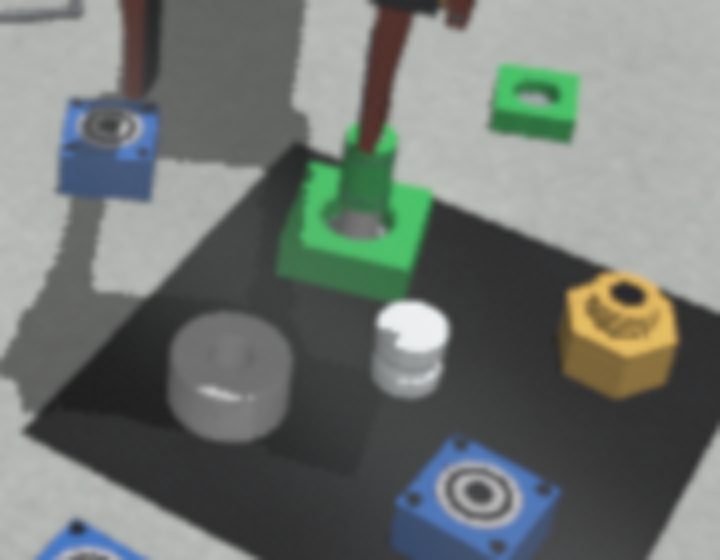

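The gauge stands upright in the large green stand (370,190) and the bush (230,375) is unmoved. Next is grasping the bush.

>>> drive_tool(deltas="0.1 0 5 0 0 0 0;0 0 5 0 0 0 0;0 0 4 0 0 0 0;0 0 2.4 0 0 0 0.1;0 0 0.4 0 0 0 0.2;0 0 0 0 0 0 0.28;0 0 0 0 0 0 0.32;0 0 0 0 0 0 0.36;0 0 0 0 0 0 0.4;0 0 0 0 0 0 0.4;0 0 0 0 0 0 0.4", force=5)

```text
t: 11.92
position: [568.6, 153.7, 33.1]
tool_rot: [[1.0, -0.001, 0.002], [-0.001, -1.0, -0.001], [0.002, 0.001, -1.0]]
force: [-0.8, -4.8, 6.2]
width: 0.649
grasp_force: 5.0
```

>>> drive_tool(deltas="0 0 0 0 0 0 0.4;0 0 0 0 0 0 0.4", force=25)

```text
t: 12.18
position: [568.6, 153.7, 33.1]
tool_rot: [[1.0, -0.001, 0.002], [-0.001, -1.0, -0.001], [0.002, 0.001, -1.0]]
force: [-1.3, -4.9, 6.6]
width: 0.64
grasp_force: 25.0
```

>>> drive_tool(deltas="0 0 -0.3 0 0 0 0.4;0 0 -0.5 0 0 0 0.4;0 0 -1 0 0 0 0.4;0 0 -2 0 0 0 0.4;0 0 -4 0 0 0 0.4;0 0 -4 0 0 0 0.4;0 0 0 0 0 0 0.4;0 0 0 0 0 0 0.4")

```text
t: 13.18
position: [567.3, 154.6, 148.0]
tool_rot: [[1.0, -0.0, -0.001], [-0.0, -1.0, -0.0], [-0.001, 0.0, -1.0]]
force: [-0.2, -0.4, -4.8]
width: 0.642
grasp_force: 25.0
```

Run:
```python
from go import *;import cv2
go(431.4,-143.1,120,0)
b=bot.grab_frame('scene'); cv2.imwrite('pics/s5.png',b)
cv2.imwrite('pics/v5.png',cv2.resize(b[150:310,300:500],(600,480),interpolation=cv2.INTER_CUBIC))
```

```text
t 13.18 pos [567.3 154.6 148. ] yaw -0.0 zax [-1.2e-03 -2.0e-04 -1.0e+00] w 56.5 F [-0.2 -0.4 -4.8] gf 25.0
-> (431.4, -143.1, 120) shift cm [-13.59  29.77   2.82]  turn -0.000 q6 1.25
```

View pics/v5.png

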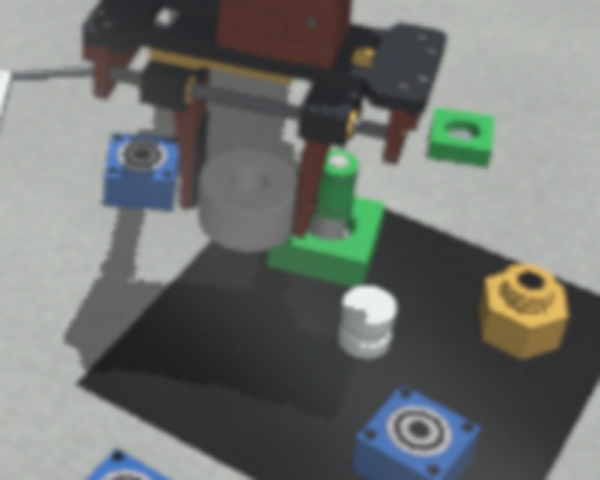

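The bush is held level between the fingers at (248,200), and the other parts are undisturbed. Carrying it to the round plate.

>>> drive_tool(deltas="-1.7 3.7 0 0 0 0 0.4;-1.7 3.7 0 0 0 0 0.4;-1.7 3.7 0 0 0 0 0.4;-1.7 3.7 0 0 0 0 0.4;-1.7 3.7 0 0 0 0 0.4;-1.7 3.7 0 0 0 0 0.4;-1.7 3.7 0 0 0 0 0.4;-1.7 3.7 0 0 0 0 0.4;0 0.2 0 0 0 0 0.4;0 0 0 0 0 0 0.4;0 0 0 0 0 0 0.4")

```text
t: 14.6
position: [431.8, -142.4, 148.3]
tool_rot: [[1.0, 0.001, -0.001], [0.001, -1.0, 0.001], [-0.001, -0.001, -1.0]]
force: [1.4, 0.7, -4.4]
width: 0.64
grasp_force: 25.0
```

```bash
python3 go.py 431 -143.1 60 0
```

```text
t 14.6 pos [ 431.8 -142.4  148.3] yaw 0.06 zax [-1.1e-03  9.0e-04 -1.0e+00] w 56.3 F [ 1.4  0.7 -4.4] gf 25.0
-> (431.0, -143.1, 60.0) shift cm [-0.07  0.08  8.83]  turn 0.001 q6 1.25
```

>>> drive_tool(deltas="-0.1 0.1 3 0 0 0 0.4;0 0 3 0 0 0 0.4;0 0 2 0 0 0 0.4;0 0 0.8 0 0 0 0.4;0 0 0.2 0 0 0 0.4;0 0 0 0 0 0 0.4")

```text
t: 15.35
position: [431.3, -144.3, 60.0]
tool_rot: [[1.0, 0.0, 0.001], [0.0, -1.0, -0.0], [0.001, 0.0, -1.0]]
force: [0.6, -0.0, -4.0]
width: 0.641
grasp_force: 25.0
```

Run:
```python
from go import *;import cv2
go(431,-143.1,54.1,0)
a=bot.grab_frame('top');b=bot.grab_frame('scene'); cv2.imwrite('pics/s6.png',b);cv2.imwrite('pics/t6.png',a)
cv2.imwrite('pics/v6.png',np.hstack([cv2.resize(b[150:260,150:310],(480,330),interpolation=cv2.INTER_CUBIC),cv2.resize(a[130:280,340:490],(320,330))]))
```

```text
t 15.35 pos [ 431.3 -144.3   60. ] yaw 0.01 zax [ 1.3e-03 -5.0e-04 -1.0e+00] w 56.5 F [ 0.6 -0.  -4. ] gf 25.0
-> (431, -143.1, 54.1) shift cm [-0.03 -0.12  0.59]  turn 0.000 q6 1.25
```

View pics/v6.png

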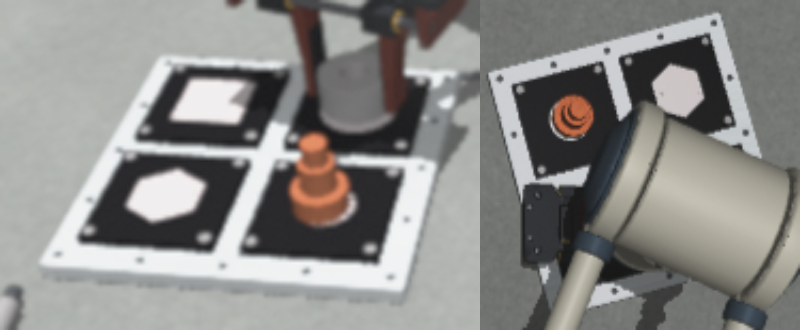

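The bush sits over the round outline, with the rim visible just under it. Lowering.

>>> drive_tool(deltas="0 -0.05 0.2 0 0 0 0.4;0 0 0.2 0 0 0 0.4;0 0 0.1 0 0 0 0.4;0 0 0.05 0 0 0 0.4;0 0 0 0 0 0 0.4")

```text
t: 16.08
position: [430.7, -143.8, 54.2]
tool_rot: [[1.0, -0.0, -0.0], [-0.0, -1.0, 0.0], [-0.0, -0.0, -1.0]]
force: [-3.3, 2.4, 0.7]
width: 0.644
grasp_force: 25.0
```

>>> drive_tool(deltas="0 0 0 0 0 0 0.35;0 0 0 0 0 0 0.34;0 0 0 0 0 0 0.32;0 0 0 0 0 0 0.28;0 0 0 0 0 0 0.15;0 0 0 0 0 0 0;0 0 0 0 0 0 0;0 0 -2 0 0 0 0;0 0 -5 0 0 0 0;0 0 -5 0 0 0 0;0 -4 0 0 0 0 0;0 -5 0 0 0 0 0")

```text
t: 17.58
position: [431.0, -53.5, 174.6]
tool_rot: [[1.0, -0.003, 0.002], [-0.003, -1.0, -0.0], [0.002, 0.0, -1.0]]
force: [0.3, 1.0, -1.6]
width: 1.001
grasp_force: 0.0
```

>>> drive_tool(deltas="0 -5 0 0 0 0 0;0.5 -6 0 0 0 0 0;0.5 -6 0 0 0 0 0;0.5 -6 0 0 0 0 0;0.5 -6 0 0 0 0 0;2 -6 0 0 0 0 0;0 -1 0 0 0 0 0;0 0 0 0 0 0 0")

```text
t: 18.58
position: [470.3, 305.6, 173.2]
tool_rot: [[1.0, 0.001, -0.001], [0.001, -1.0, -0.001], [-0.001, 0.001, -1.0]]
force: [0.6, 0.1, -0.3]
width: 0.994
grasp_force: 0.0
```

Run:
```python
from go import *;import cv2
from fit import *
a=bot.grab_frame('top');b=bot.grab_frame('scene');cv2.imwrite('pics/s7.png',b);cv2.imwrite('pics/t7.png',a)
m=M(23)['bush']; print([np.round(bot.get_state()['position'],1)])
for c,im,ts in(('top',a,(60,90)),('scene',b,(75,85,100))):
    for t in ts: print(c,t,np.round(fit(im,c,m,431,-143,thr=t),2))
go(478,317,35,12.5)
cv2.imwrite('pics/v7.png',np.hstack([cv2.resize(b[150:260,150:310],(480,330),interpolation=cv2.INTER_CUBIC),cv2.resize(a[130:280,340:490],(320,330))]))
```

```text
[array([470.6, 304.4, 174. ])]
top 60 [ 431.63 -143.3    59.81    0.94]
top 90 [ 431.   -142.9    24.79    0.89]
scene 75 [ 4.7116e+02 -1.3188e+02 -1.8760e+01  2.3000e-01]
scene 85 [ 4.7116e+02 -1.3188e+02 -1.8760e+01  2.3000e-01]
scene 100 [ 4.7116e+02 -1.3188e+02 -1.8760e+01  2.3000e-01]
t 18.68 pos [470.6 304.4 174. ] yaw -0.06 zax [ 5.e-04 -3.e-04 -1.e+00] w 88.0 F [ 0.1  0.3 -0.3] gf 0.0
-> (478, 317, 35) shift cm [ 0.73 -1.27 13.9 ]  turn -0.219 q6 1.94
```

View pics/v7.png

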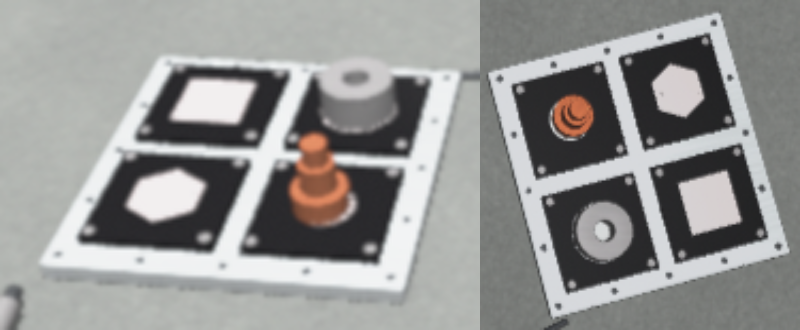

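The bush stands within about 1 mm of its outline centre (about (602,232) in the right panel) and the shaft is untouched. Next, the adapter.

>>> drive_tool(deltas="0.7 -1.2 2 0 0 0 0;0 0 4 0 0 -0.109 0;0 0 3 0 0 -0.11 0;0 0 2 0 0 0 0;0 0 0 0 0 0 0;0 0 0 0 0 0 0")

```text
t: 19.42
position: [478.3, 317.7, 65.0]
tool_rot: [[0.976, 0.216, 0.002], [0.216, -0.976, 0.001], [0.002, -0.001, -1.0]]
force: [0.1, -0.3, -0.1]
width: 1.004
grasp_force: 0.0
```

Run:
```python
from go import *;import cv2
from fit import *
b=bot.grab_frame('scene');cv2.imwrite('pics/s8.png',b)
go(478,317,29,12.5)
cv2.imwrite('pics/v8.png',cv2.resize(b[180:310,410:540],(600,600),interpolation=cv2.INTER_CUBIC))
```

```text
t 19.48 pos [478.5 317.9  65.4] yaw 12.47 zax [ 0.0025  0.0015 -1.    ] w 88.0 F [ 0.3 -0.   0.8] gf 0.0
-> (478, 317, 29) shift cm [-0.07  0.08  3.64]  turn -0.000 q6 1.94
```

View pics/v8.png

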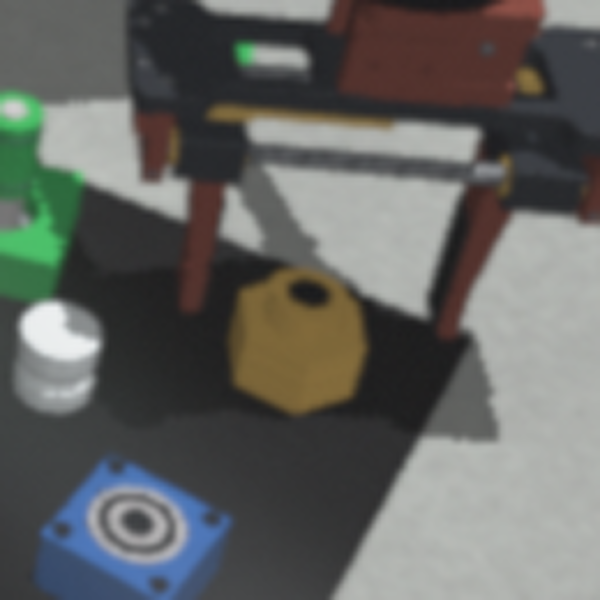

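The adapter (297,340) stands midway between the fingers. Descend, settle and close.

>>> drive_tool(deltas="0 0 2 0 0 0 0;0 0 1.4 0 0 0 0.1;0 0 0.2 0 0 0 0.2;0 0 0 0 0 0 0.3;0 0 0 0 0 0 0.4;0 0 0 0 0 0 0.44;0 0 0 0 0 0 0.48;0 0 0 0 0 0 0.52;0 0 0 0 0 0 0.55;0 0 0 0 0 0 0.55;0 0 0 0 0 0 0.55", force=5)

```text
t: 20.85
position: [477.5, 317.3, 27.4]
tool_rot: [[0.976, 0.217, -0.0], [0.217, -0.976, -0.0], [-0.0, 0.0, -1.0]]
force: [0.5, -1.6, 0.7]
width: 0.521
grasp_force: 5.8
```

>>> drive_tool(deltas="0 0 0 0 0 0 0.55;0 0 0 0 0 0 0.55;0 0 0 0 0 0 0.55", force=25)

```text
t: 21.22
position: [477.4, 317.3, 27.4]
tool_rot: [[0.976, 0.217, -0.0], [0.217, -0.976, -0.0], [-0.0, 0.0, -1.0]]
force: [0.9, -1.8, -0.5]
width: 0.525
grasp_force: 26.1
```

>>> drive_tool(deltas="0 0 -0.3 0 0 0 0.55;0 0 -0.5 0 0 0 0.55;0 0 -1.5 0 0 0 0.55;0 0 -3 0 0 0 0.55;0 0 -4 0 0 0 0.55;0 0 -3 0 0 -0.028 0.55;0 0 0 0 0 -0.028 0.55;0 0 0 0 0 0 0.55;0 0 0 0 0 0 0.55")

```text
t: 22.35
position: [476.8, 317.0, 148.4]
tool_rot: [[0.963, 0.271, -0.003], [0.271, -0.963, -0.002], [-0.003, 0.001, -1.0]]
force: [1.0, 0.5, -2.6]
width: 0.526
grasp_force: 25.0
```

Run:
```python
from go import *;import cv2
from fit import *
go(571.8,-222.7,150,15.7)
b=cv2.imread('pics/s7.png')
g=b.copy()
for t in(60,110,130): print(t,np.round(fit(255-b,'scene',M(23)['bush'],431,-143,thr=255-t),2))
```

```text
t 22.35 pos [476.8 317.  148.4] yaw 15.73 zax [-0.003  -0.0017 -1.    ] w 46.3 F [ 1.   0.5 -2.6] gf 25.0
-> (571.8, -222.7, 150) shift cm [-5.49 54.53 -0.09]  turn 0.000 q6 0.93
60 [ 431.   -143.     17.19    0.  ]
110 [ 471.18 -135.19  -31.75    0.52]
130 [ 471.72 -135.37   -1.35    0.5 ]
```

>>> drive_tool(deltas="-0.5 4.95 0 0 0 0 0.55;-0.5 4.95 0 0 0 0 0.55;-0.5 4.95 0 0 0 0 0.55;-0.5 4.95 0 0 0 0 0.55;-0.5 4.95 0 0 0 0 0.55;-0.5 4.95 0 0 0 0 0.55;-0.5 4.95 0 0 0 0 0.55;-0.5 4.95 0 0 0 0 0.55;-0.5 4.95 0 0 0 0 0.55;-0.5 4.95 0 0 0 0 0.55;-0.5 4.95 0 0 0 0 0.55;0 0 0 0 0 0 0.55")

```text
t: 23.85
position: [571.5, -224.7, 148.1]
tool_rot: [[0.964, 0.267, -0.003], [0.267, -0.964, 0.001], [-0.003, -0.001, -1.0]]
force: [-1.0, -0.2, -3.0]
width: 0.52
grasp_force: 25.0
```

>>> drive_tool(deltas="0 0 3 0 0 0 0.55;0 0 3 0 0 0 0.55;0 0 2 0 0 0 0.55;0 0 1 0 0 0 0.55;0 0 0 0 0 0 0.55;0 0 0 0 0 0 0.55")

```text
t: 24.6
position: [573.1, -221.7, 62.1]
tool_rot: [[0.962, 0.271, 0.002], [0.271, -0.962, -0.001], [0.002, 0.001, -1.0]]
force: [-0.7, -0.2, -2.3]
width: 0.522
grasp_force: 25.0
```

```bash
python3 go.py 571.8 -222.7 48.4 15.7
```

```text
t 24.6 pos [ 573.1 -221.7   62.1] yaw 15.75 zax [ 2.1e-03 -9.0e-04 -1.0e+00] w 46.0 F [-0.7 -0.2 -2.3] gf 25.0
-> (571.8, -222.7, 48.4) shift cm [-0.15  0.06  1.37]  turn 0.001 q6 0.93
```

Run:
```python
from go import *
P=[]
for i in range(6):
    b=bot.grab_frame('scene'); P.append(bot.get_state()['position'])
print(np.round(P,1))
import cv2;cv2.imwrite('pics/s9.png',b)
```

```text
[[ 573.1 -221.8   62.2]
 [ 573.1 -221.8   62.1]
 [ 573.  -221.8   61.9]
 [ 572.8 -221.8   61.7]
 [ 572.7 -221.7   61.4]
 [ 572.6 -221.7   61.2]]
```

>>> drive_tool(deltas="-0.05 0.07 0.6 0 0 0 0.55;0 0 0.2 0 0 0 0.55;0 0 0 0 0 0 0.55;0 0 0 0 0 0 0.55;0 0 0 0 0 0 0.55;0 0 0 0 0 0 0.55;0 0 0 0 0 0 0.55;0 0 0 0 0 0 0.55")

```text
t: 25.9
position: [572.1, -222.4, 52.7]
tool_rot: [[0.962, 0.271, 0.0], [0.271, -0.962, -0.0], [0.0, 0.0, -1.0]]
force: [-0.3, -0.2, -2.8]
width: 0.526
grasp_force: 25.0
```

>>> drive_tool(deltas="0 0 0.15 0 0 0 0.55;0 0 0.1 0 0 0 0.55;0 0 0.05 0 0 0 0.55;0 0 0.05 0 0 0 0.55;0 0 0.05 0 0 0 0.55;0 0 0 0 0 0 0.55;0 0 0 0 0 0 0.55")

```text
t: 26.78
position: [572.1, -222.3, 48.7]
tool_rot: [[0.962, 0.271, 0.0], [0.271, -0.962, -0.0], [0.0, 0.0, -1.0]]
force: [0.0, 0.3, -3.6]
width: 0.525
grasp_force: 25.0
```

>>> drive_tool(deltas="0 0 0.05 0 0 0 0.55;0 0 0.05 0 0 0 0.55;0 0 0 0 0 0 0.55;0 0 0 0 0 0 0.55")

```text
t: 27.28
position: [572.2, -222.4, 48.4]
tool_rot: [[0.962, 0.271, 0.001], [0.271, -0.962, -0.0], [0.0, 0.0, -1.0]]
force: [-3.8, 2.3, 5.2]
width: 0.522
grasp_force: 26.1
```

Contact (+5 N). Release, rise, and go back toward the housing.

>>> drive_tool(deltas="0 0 -0.03 0 0 0 0.47;0 0 0 0 0 0 0.45;0 0 0 0 0 0 0.42;0 0 0 0 0 0 0.3;0 0 0 0 0 0 0.1;0 0 0 0 0 0 0;0 0 0 0 0 0 0;0 0 -2 0 0 0 0;0 0 -5 0 0 0 0;0 0 -5 0 0 0 0;0 -4 0 0 0 0 0;0 -5 0 0 0 0 0")

```text
t: 28.78
position: [547.4, -135.1, 169.1]
tool_rot: [[0.963, 0.27, 0.001], [0.27, -0.963, 0.0], [0.001, -0.0, -1.0]]
force: [-0.0, 1.1, -0.2]
width: 0.999
grasp_force: 0.0
```

>>> drive_tool(deltas="0 -5 0 0 0 0 0;1 -5 0 0 0 0 0;2 -5 0 0 0 0 0;2 -5 0 0 0 0 0;2 -5 0 0 0 0 0;2 -5 0 0 0 0 0;2 -5 0 0 0 0 0;3 -3 0 0 0 0 0;0 0 0 0 0 0 0;0 0 0 0 0 0 0")

```text
t: 30.02
position: [578.8, 267.6, 167.8]
tool_rot: [[0.962, 0.272, -0.001], [0.272, -0.962, -0.001], [-0.001, 0.0, -1.0]]
force: [0.9, 0.6, -0.1]
width: 1.004
grasp_force: 0.0
```

Run:
```python
from go import *;import cv2
from fit import *
a=bot.grab_frame('top');b=bot.grab_frame('scene');cv2.imwrite('pics/s10.png',b);cv2.imwrite('pics/t10.png',a)
h=cv2.cvtColor(a,cv2.COLOR_BGR2HSV)
m=((h[...,0]>10)&(h[...,0]<35)&(h[...,1]>60)&(h[...,2]>60))*np.uint8(255)
print(np.round(fit(np.dstack([m]*3),'top',M(23)['adapter'],572,-223,th0=.1,thr=127),2))
for t in (75,85): print(np.round(fit(b,'scene',MOD['housing'],611,274,thr=t),2))
go(611,274.3,30,-18.7)
cv2.imwrite('pics/v10.png',np.hstack([cv2.resize(b[150:260,150:310],(480,330),interpolation=cv2.INTER_CUBIC),cv2.resize(a[130:280,340:490],(320,330))]))
```

```text
[ 574.74 -225.43   18.57    0.91]
[612.88 277.64  67.47   0.66]
[611.15 274.34  71.28   0.97]
t 30.12 pos [579.  267.  168.4] yaw 15.69 zax [-0.e+00 -1.e-04 -1.e+00] w 87.8 F [ 0.2 -0.5 -0.6] gf 0.0
-> (611, 274.3, 30) shift cm [ 3.28  0.16 13.84]  turn 0.600 q6 2.32
```

View pics/v10.png

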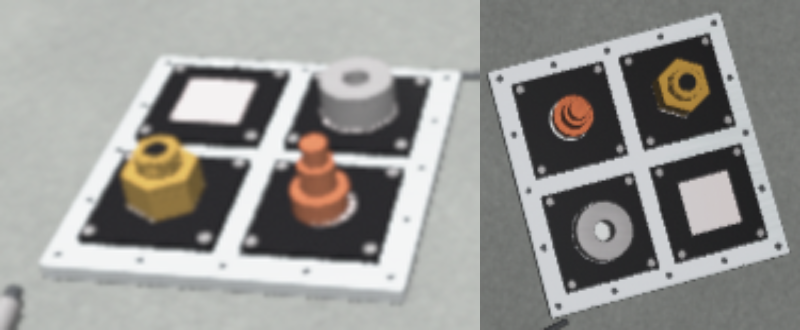

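```bash
cat > chk.py <<'E'
from fit import *
def chk(imgs,nest,obj,o,zr=23):
    """object pose relative to outline, from the white of the outline left visible; o={cam:(x,y,yawdeg)} in-camera outline pose"""
    out=[]
    data={}
    for c,im in imgs.items():
        k=bot.get_calibration(c); x,y,t=o[c]; R=cv2.Rodrigues(np.array([0,0,np.radians(t)]))[0]
        pc=proj(k,MOD[nest]@R.T+[x,y,0]); lo=np.floor(pc.min(0)).astype(int)-4; hi=np.ceil(pc.max(0)).astype(int)+4
        g=im[lo[1]:hi[1],lo[0]:hi[0]].min(2).astype(float)
        base=cv2.imread(f'pics/{c}0.png')[lo[1]:hi[1],lo[0]:hi[0]].min(2).astype(float)
        data[c]=(k,x,y,R,lo,hi,g,np.percentile(base,5),np.percentile(base,80))
    def sil(c,P):
        k,x,y,R,lo,hi,*_=data[c]; q=(proj(k,P@R.T+[x,y,0])-lo+.5)*16-.5
        m=np.zeros(((hi-lo)[::-1])*16,np.uint8); cv2.fillConvexPoly(m,cv2.convexHull(np.round(q*16).astype(np.int32)),1,shift=4); return m
    S0={c:sil(c,MOD[nest]) for c in data}
    def f(p,cams):
        e=0
        Q=obj@cv2.Rodrigues(np.array([0,0,p[2]/10]))[0].T+[p[0],p[1],0]
        for c in cams:
            d=data[c]; s=sil(c,Q); kk=np.ones((33,33),np.uint8)
            m=(S0[c]&(1-s)).astype(np.float32)
            m=cv2.resize(m,None,fx=1/16,fy=1/16,interpolation=cv2.INTER_AREA)
            w=np.clip((d[6]-d[7])/(d[8]-d[7]),0,1); 
            e+=((w-m)**2).sum()
        return e
    for cams in [[c] for c in data]+[list(data)]:
        r=min((minimize(f,x0,args=(cams,),method='Nelder-Mead',options=dict(initial_simplex=np.array(x0)+np.array([[0,0,0],[1,0,0],[0,1,0],[0,0,.5]]),xatol=.02,fatol=1e-3)) for x0 in([0,0,0],[1,-1,0],[-1,1,.3])),key=lambda r:r.fun)
        print(cams,'dx dy (outline frame)',r.x[:2].round(2),'yaw deg',round(np.degrees(r.x[2]/10),1),'err',round(r.fun,3),'vs centred',round(f([0,0,0],cams),3))
OUT=dict(round=dict(top=(431.1,-144.1,0),scene=(431.8,-142.2,0)),hex=dict(top=(572,-222.9,15.7),scene=(571.6,-221.6,15.7)),square=dict(top=(462,-254,15.7),scene=(462.7,-251.8,15.7)))
E
python3 - <<'E'
from chk import *
I={c:cv2.imread(f'pics/{c[0]}10.png') for c in('top','scene')}
b0=M(23)
chk(I,'hex',b0['adapter'],OUT['hex'])
b=I['top']; 
chk(I,'round',b0['bush'],OUT['round'])
E
```

```text
['top'] dx dy (outline frame) [0.46 0.88] yaw deg -0.1 err 9.784 vs centred 12.615
['scene'] dx dy (outline frame) [0.47 0.71] yaw deg -0.1 err 34.264 vs centred 35.651
['top', 'scene'] dx dy (outline frame) [0.47 0.81] yaw deg -0.2 err 44.092 vs centred 48.266
['top'] dx dy (outline frame) [-0.02  0.51] yaw deg 4.0 err 287.474 vs centred 288.374
['scene'] dx dy (outline frame) [-3.02 -1.96] yaw deg 5.6 err 185.739 vs centred 188.512
['top', 'scene'] dx dy (outline frame) [-0.42  0.18] yaw deg 3.9 err 476.104 vs centred 476.886
```

The adapter lies on its outline within about 1 mm and 0.2° in both cameras. The round plate fit was poor because the grey bush hides the white, but the bush had already measured within 1 mm. Next, the housing.

>>> drive_tool(deltas="3.2 0.2 2 0 0 0 0;0 0 2 0 0 0.15 0;0 0 2 0 0 0.15 0;0 0 2 0 0 0.15 0;0 0 2 0 0 0.15 0;0 0 0 0 0 0 0;0 0 0 0 0 0 0;0 0 0 0 0 0 0;0 0 0 0 0 0 0")

```text
t: 31.25
position: [611.0, 274.9, 69.0]
tool_rot: [[0.948, -0.319, 0.001], [-0.319, -0.948, 0.001], [0.001, -0.001, -1.0]]
force: [0.3, -0.1, -0.4]
width: 1.003
grasp_force: 0.0
```

```bash
python3 go.py 611 274.3 28 -18.7
```

```text
t 31.25 pos [611.  274.9  69. ] yaw -18.59 zax [ 1.5e-03  6.0e-04 -1.0e+00] w 88.3 F [ 0.3 -0.1 -0.4] gf 0.0
-> (611.0, 274.3, 28.0) shift cm [0.01 0.06 4.1 ]  turn 0.002 q6 2.32
```

>>> drive_tool(deltas="0 0.05 2 0 0 0 0;0 0 1.5 0 0 0 0.1;0 0 0.5 0 0 0 0.2;0 0 0 0 0 0 0.3;0 0 0 0 0 0 0.37;0 0 0 0 0 0 0.4;0 0 0 0 0 0 0.43;0 0 0 0 0 0 0.46;0 0 0 0 0 0 0.5;0 0 0 0 0 0 0.5;0 0 0 0 0 0 0.5", force=5)

```text
t: 32.62
position: [610.2, 274.2, 27.5]
tool_rot: [[0.948, -0.32, -0.001], [-0.32, -0.948, -0.0], [-0.001, 0.0, -1.0]]
force: [0.4, -0.1, -2.7]
width: 0.57
grasp_force: 5.0
```

>>> drive_tool(deltas="0 0 0 0 0 0 0.5;0 0 0 0 0 0 0.5;0 0 0 0 0 0 0.5", force=18)

```text
t: 33.0
position: [610.4, 274.3, 27.9]
tool_rot: [[0.948, -0.319, -0.0], [-0.319, -0.948, -0.0], [-0.0, 0.0, -1.0]]
force: [-0.6, 0.2, -2.0]
width: 0.566
grasp_force: 18.0
```

>>> drive_tool(deltas="0 0 -0.3 0 0 0 0.5;0 0 -0.5 0 0 0 0.5;0 0 -1.5 0 0 0 0.5;0 0 -3 0 0 0 0.5;0 0 -4 0 0 0 0.5;0 0 -3 0 0 -0.12 0.5;0 0 0 0 0 -0.16 0.5;0 0 0 0 0 -0.16 0.5;0 0 0 0 0 -0.16 0.5;0 0 0 0 0 0 0.5;0 0 0 0 0 0 0.5")

```text
t: 34.38
position: [610.6, 274.3, 151.7]
tool_rot: [[0.963, 0.268, 0.001], [0.268, -0.963, 0.0], [0.001, -0.0, -1.0]]
force: [-0.5, 0.2, -0.6]
width: 0.566
grasp_force: 18.0
```

```bash
python3 go.py 461.8 -254.2 150 15.7
```

```text
t 34.38 pos [610.6 274.3 151.7] yaw 15.57 zax [ 9.e-04  3.e-04 -1.e+00] w 49.8 F [-0.5  0.2 -0.6] gf 18.0
-> (461.8, -254.2, 150.0) shift cm [-28.52  46.92   0.14]  turn -0.002 q6 0.79
```

>>> drive_tool(deltas="-2.6 4.26 0 0 0 0 0.5;-2.6 4.26 0 0 0 0 0.5;-2.6 4.26 0 0 0 0 0.5;-2.6 4.26 0 0 0 0 0.5;-2.6 4.26 0 0 0 0 0.5;-2.6 4.26 0 0 0 0 0.5;-2.6 4.26 0 0 0 0 0.5;-2.6 4.26 0 0 0 0 0.5;-2.6 4.26 0 0 0 0 0.5;-2.6 4.26 0 0 0 0 0.5;-2.5 4.3 0 0 0 0 0.5;0 0 0 0 0 -0.002 0.5")

```text
t: 35.88
position: [462.3, -257.3, 151.2]
tool_rot: [[0.964, 0.267, -0.0], [0.267, -0.964, -0.001], [-0.0, 0.001, -1.0]]
force: [0.3, 0.2, -2.1]
width: 0.57
grasp_force: 18.0
```

>>> drive_tool(deltas="0 0 2 0 0 0 0.5;0 0 3 0 0 0 0.5;0 0 2.5 0 0 0 0.5;0 0 1.5 0 0 0 0.5;0 0 0 0 0 0 0.5;0 0 0 0 0 0 0.5;0 0 0 0 0 0 0.5;0 0 0 0 0 0 0.5;0 0 0 0 0 0 0.5;0 0 0 0 0 0 0.5")

```text
t: 37.12
position: [463.5, -254.5, 61.0]
tool_rot: [[0.962, 0.273, 0.0], [0.273, -0.962, -0.0], [0.0, 0.0, -1.0]]
force: [-0.1, 0.8, -2.2]
width: 0.565
grasp_force: 18.0
```

```bash
python3 go.py 461.8 -254.2 48.7 15.7
```

```text
t 37.12 pos [ 463.5 -254.5   61. ] yaw 15.85 zax [ 2.e-04 -1.e-04 -1.e+00] w 49.7 F [-0.1  0.8 -2.2] gf 18.0
-> (461.8, -254.2, 48.7) shift cm [-0.15 -0.08  1.23]  turn 0.003 q6 0.79
```

>>> drive_tool(deltas="-0.15 -0.08 0.5 0 0 0 0.5;0 0 0.3 0 0 0.002 0.5;0 0 0.1 0 0 0 0.5;0 0 0 0 0 0 0.5;0 0 0 0 0 0 0.5;0 0 0 0 0 0 0.5;0 0 0 0 0 0 0.5;0 0 0 0 0 0 0.5")

```text
t: 38.12
position: [461.8, -254.1, 52.0]
tool_rot: [[0.962, 0.271, 0.0], [0.271, -0.962, -0.0], [0.0, 0.0, -1.0]]
force: [-0.1, -0.6, -2.0]
width: 0.568
grasp_force: 18.0
```

>>> drive_tool(deltas="0 0 0.15 0 0 0 0.5;0 0 0.1 0 0 0 0.5;0 0 0.05 0 0 0 0.5;0 0 0 0 0 0 0.5;0 0 0 0 0 0 0.5;0 0 0 0 0 0 0.5")

```text
t: 38.88
position: [461.8, -254.1, 49.0]
tool_rot: [[0.962, 0.271, 0.0], [0.271, -0.962, -0.0], [0.0, 0.0, -1.0]]
force: [-0.6, 0.5, -1.0]
width: 0.569
grasp_force: 18.0
```

>>> drive_tool(deltas="0 0 0.05 0 0 0 0.5;0 0 0.03 0 0 0 0.5;0 0 0 0 0 0 0.5;0 0 0 0 0 0 0.5")

```text
t: 39.38
position: [461.8, -254.1, 48.4]
tool_rot: [[0.962, 0.271, 0.0], [0.271, -0.962, -0.0], [0.0, 0.0, -1.0]]
force: [-1.0, 0.8, 1.0]
width: 0.566
grasp_force: 18.0
```

>>> drive_tool(deltas="0 0 0.03 0 0 0 0.5;0 0 0 0 0 0 0.5;0 0 0 0 0 0 0.42;0 0 0 0 0 0 0.4;0 0 0 0 0 0 0.3;0 0 0 0 0 0 0.1;0 0 0 0 0 0 0;0 0 0 0 0 0 0;0 0 -2 0 0 0 0;0 0 -5 0 0 0 0;0 0 -5 0 0 0 0;0 0 -3 0 0 0 0")

```text
t: 40.88
position: [462.0, -253.5, 201.3]
tool_rot: [[0.962, 0.272, 0.002], [0.272, -0.962, -0.0], [0.002, 0.001, -1.0]]
force: [-0.1, 0.2, -0.3]
width: 1.001
grasp_force: 0.0
```

>>> drive_tool(deltas="0 -5 0 0 0 0 0;0 -5 0 0 0 0 0;0 -5 0 0 0 0 0;0 -5 0 0 0 0 0;0 -5 0 0 0 0 0;0 -5 0 0 0 0 0;0 0 0 0 0 0 0;0 0 0 0 0 0 0")

```text
t: 41.88
position: [380.1, 34.6, 198.1]
tool_rot: [[0.962, 0.272, -0.0], [0.272, -0.962, -0.0], [-0.0, -0.0, -1.0]]
force: [0.3, 0.0, -0.0]
width: 0.996
grasp_force: 0.0
```

Run:
```python
from chk import *
I={c:bot.grab_frame(c) for c in('top','scene')}
chk(I,'square',M(23)['housing'],OUT['square']); chk(I,'hex',M(23)['adapter'],OUT['hex'])
a,b=I['top'],I['scene']
cv2.imwrite('pics/vf.png',np.vstack([np.hstack([cv2.resize(b[150:250,160:310],(450,300)),cv2.resize(a[130:280,340:490],(350,300))]),cv2.resize(b[170:310,310:510],(800,300))]))
```

```text
['top'] dx dy (outline frame) [0.43 0.1 ] yaw deg -0.4 err 60.134 vs centred 61.758
['scene'] dx dy (outline frame) [ 0.48 -0.25] yaw deg -0.5 err 58.055 vs centred 58.461
['top', 'scene'] dx dy (outline frame) [ 0.39 -0.  ] yaw deg -0.3 err 118.296 vs centred 120.22
['top'] dx dy (outline frame) [0.45 0.88] yaw deg -0.1 err 8.373 vs centred 11.331
['scene'] dx dy (outline frame) [0.6  0.71] yaw deg -0.3 err 29.457 vs centred 31.052
['top', 'scene'] dx dy (outline frame) [0.46 0.83] yaw deg -0.2 err 37.886 vs centred 42.383
```

View pics/vf.png

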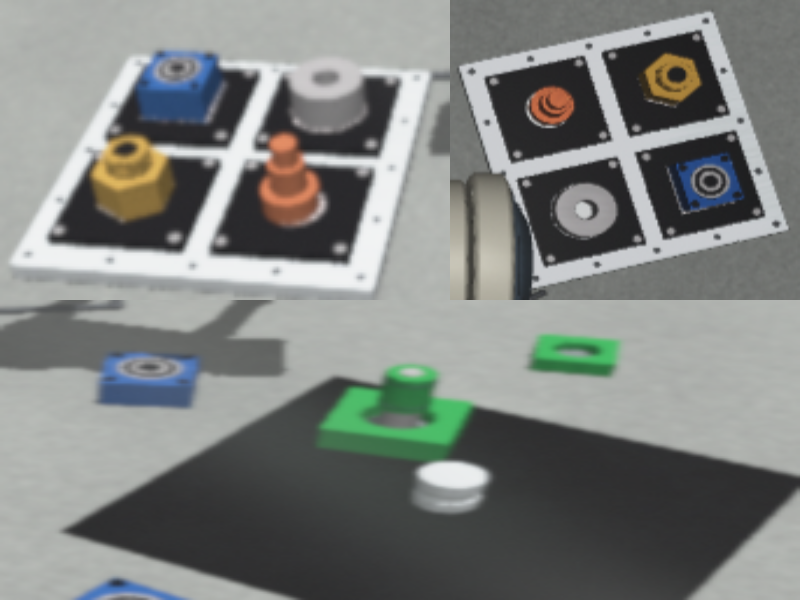

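The final view shows the gauge upright in its stand, the three parts on their outlines within about 1 mm, and the shaft where it was. Handing in.

```bash
python3 -c "
from bench import bot
print(bot.sign_off())"
```

```text
the job is handed in; nothing more can be done
None
```

The job is handed in at about 42 s: the gauge is back upright in its green stand, the bush, adapter and housing each measure within about 1 mm of centre on their outlines (the bush by robot position and pallet geometry), and the shaft was not touched.

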